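# Ease the tile press by one turn

## Robot

A 7-joint arm with a two-finger parallel gripper is mounted at the origin on the work surface. World frame = base frame: x ahead of the robot, y to its left, z up, the work surface at z = 0. Lengths are in m, angles in rad, forces in N, time in s.
With the tool pointing down it reaches from about 0.425 to 0.825 m from the base axis. Payload 3.6 kg.
Tool frame: the origin (TCP) lies midway between the tips of the shut fingers; the grasp point (between the pads) lies 19 mm behind it; z points along the fingers, y is the line along which they close (so a half turn about z gives the same grasp; the last joint's range is limited). The gripper opens to 85 mm and grips with 20 to 120 N. Pads are 22 mm wide; open, the fingers measure 114 mm over their backs; the gripper's body (76 mm by 85 mm) begins 54 mm behind the grasp point. The pads swing forward as they close: fully open they stand 13 mm farther back than shut.
Start: joints at [-1.312, 0.615, -0.013, 1.423, 0.008, 1.103, -0.04], TCP at [0.183, 0.624, 0.231] pointing down, gripper open.
Joint ranges: [-3.12, 3.12], [-0.3, 2.06], [-1.34, 1.32], [0.26, 2.42], [-1.36, 4.5], [0.01, 1.98], [-2.84, 2.84]. Speed limits (rad/s): [2.79, 2.79, 3.14, 3.14, 3.14, 3.14, 3.14].

## Interface

Orientations are given as [roll, pitch, yaw] about the fixed x, y, z axes, in that order (R = Rz(yaw) Ry(pitch) Rx(roll)).
In Python, from rig import monitor, viewer, workorder gives the robot as it stands.
- The arm moves only by the tool jog_arm, never from a script. Its argument "increments" is a list of rows, each an object of numbers: "x", "y", "z": the shift along the tool's x, y, z in units of 25 mm (1.0 is 25 mm); "twist": the turn about the tool's z in units of 5 degrees (1.0 is 5 degrees); "gripper": the closure, from 0 (fully open) to 1 (shut). A call has exactly 5 rows; each row shifts and turns the commanded pose from where the row before left it, along the tool's axes as they then stand; what a row does not reach is not made up. A row lasts 1/10 s, in which the tool goes at most 50 mm and 8.59 degrees, less where a joint would pass 70% of its speed; a pose out of reach is approached as far as the arm can. A call is refused whole if a number of a shift passes 1 or a number of a turn 1, either way. A call with a gripper value outside its range is refused whole. The fingers move at their own pace and stop on an object; "squeeze" is the grip in N (left out, the last holds). Time passes only in rows, so rows that do not move let the fingers close, or fill a call up. It gives the time, the measured TCP pose, the force, the opening and the grip force at its end, in the units of the state.
- monitor.read_state(): the state, without advancing time (a new reading comes with each control period).
- viewer.camera(name): name is "scene" or "side" or "wrist"; returns a dict with "img" (480x640x3 uint8, red, green, blue), "vfov" (degrees; the focal length in pixels is half the picture's height over the tangent of half this angle, whatever the lens; pixels are square), "cx", "cy" (the principal point, pixels), "rvec" (rotation vector, rad) and "tvec" (3), from world to camera coordinates, as OpenCV has them. Camera axes: x right, y down, z forward; pixel columns grow to the right and rows downward; lengths in m; the calibration is good to about 2 mm. A picture is of the moment at which its call begins. There is no depth.
- workorder.job_done(): hands the job in; it is judged then, once.
The state is a dict: "clock": time; "joint_positions": joint angles; "dq": joint speeds; "tau": joint torques, N m; "ee_pos": TCP position; "orientation": TCP orientation; "ft_force": force on the tool from outside, world axes, zero at the start; "moment": the same for the moment, N m; "width": finger opening in m; "grip_force": force on a finger pad.
Only numpy, scipy, OpenCV 4.12 (cv2) and the standard library are available. Lean on these libraries where they do the work, as an engineer would, in place of code of your own. Each camera call takes 0.05 s, during which the arm holds its last target. There are 200 camera calls.

## Task

Tiles are drying flat in the small screw press: ease it by exactly one full turn. With closed fingertips, push the hand wheel round anticlockwise (seen from above) by its upright handle, gently and without gripping it, until the handle is back where it started, then take the fingers clear. Do not disturb the mug, the clay blank or the trimming tool standing round the press.

Things in the scene. Friction and masses are not known exactly. Their poses are not given: they have to be found in the camera images.
- wheel (a joint): Turning of the hand wheel about its vertical axis, rad; grows anticlockwise seen from above (one turn lifts the press plate 8 mm). Starts anywhere from -1.2 to 1.2. Stops at -2.0 (plate hard down on the tiles) and 14.0. Steady drag of about 0.22 N m (3 N at the handle), no spring; it stops within a few degrees when no longer pushed.
- hub (a point): Centre of the top face of the steel hand wheel's hub, on its vertical axis, 214 mm above the table. Hub 40 mm diameter; an 18 mm screw end rises through it to 243 mm, 8 mm higher after the turn. Rim: 16 mm round bar, 70 mm radius to the bar's middle, its top at 208 mm; three 12 mm round spokes.
- handle (a point): Centre of the top end of the wheel's upright handle: a plain black cylinder of 26 mm diameter, standing on the rim where one spoke meets it, 70 mm from the wheel's axis, from 208 to 262 mm above the table, fixed to the wheel. Nothing else stands on the rim: a fingertip can follow the handle all round at 215 to 240 mm height.
- press: The press, fixed to the table: grey base 240 x 300 x 25 mm (x, y, z), origin under its centre, on the wheel's axis at table height. Two upright posts at y = +/-125 mm carry a 60 mm wide beam along y, its top at 180 mm; nuts on its ends reach 190 mm. Tiles, plaster boards and the moving steel plate lie below it.
- mug: Bystander: loose unfired clay mug, 80 mm diameter, 100 mm tall, handle at its +y; origin under its centre. Stands to one side of the press. Leave alone.
- stem_blank: Bystander: loose waisted solid clay blank, 92 mm across its foot, 110 mm tall; origin under its centre. Stands on the other side of the press. Leave alone.
- trim_tool: Bystander: loose trimming tool lying beyond the press, 172 mm long along its x, 18 mm thick wooden grip; origin on the table under the grip's middle. Leave alone.

How it is judged:
On the way, in this order (a step that is already met when the one before it is completed fails the run):
1. the handle has gone anticlockwise to the opposite side (distance of handle from where it was at the start of the episode above 0.125 m and value of joint wheel above 0.9 rad), for 0.1 s.
2. the handle has come all the way round to where it started (value of joint wheel between 4.7 and 7.85 rad and distance of handle from where it was at the start of the episode below 0.018 m), for 0.2 s.
At the end, for the whole second after the job is handed in: The wheel has made one anticlockwise turn (not none, not two): its handle stands still within 18 mm (about 15 degrees) of where it started (all of step 2 and velocity of joint wheel between -0.05 and 0.05 rad/s); the robot touches nothing.
It fails at once if the mug, the clay blank or the trimming tool is knocked, shifted or lifted (more than 20 mm) (distance of any of mug, stem_blank, trim_tool from where it was at the start of the episode above 0.02 m).
It fails at once if the handle is gripped: it stands between the fingers, at the grasp point (horizontal distance between the grasp point and handle below 0.01 m and z of the grasp point in the frame of handle below 0.015 m).
It fails at once if the wheel is screwed down hard the wrong way (clockwise, to below -1.7 rad) (value of joint wheel below -1.7 rad).
It fails at once if the wheel is pushed roughly or squeezed (over 40 N) (contact force between any of the arm, the fingers and wheel above 40 N).
It also fails if it takes over 64 s, if anything falls off the work surface, if the arm or the gripper's body presses on something with over 40 N, if the wrist force passes 120 N, or if a joint passes its speed limit or range.

## Working session

There is one attempt and no reset: what is moved stays moved. The work goes in short steps, Python scripts to look and compute and a tool call to move; the robot and the scene stay as the last step left them, time stands still between calls to the robot, and variables do not carry over. Pictures are saved under pics/ and viewed, at most 10 in all, crops included, and the job is handed in when it is done.

Besides the shell and the picture viewer there is one more tool, called after "Request:" in YAML: its name, and indented under it one key for each argument. jog_arm: Moves the arm, as the interface text tells. Its arguments: {"type":"object","properties":{"increments":{"type":"array"},"squeeze":{"type":"number"}},"required":["increments"]}

```bash
mkdir -p pics; cat > h.py <<'E'
import numpy as np, cv2, json
from rig import monitor, viewer, workorder
def shot(n,f):
    c=viewer.camera(n); cv2.imwrite('pics/'+f+'.png',c['img'][:,:,::-1])
    d={k:np.array(c[k]).tolist() for k in('vfov','cx','cy','rvec','tvec')}
    json.dump(d,open('pics/'+f+'.json','w'))
def cam(f):
    d=json.load(open('pics/'+f+'.json')); fl=240/np.tan(np.radians(d['vfov'])/2)
    K=np.array([[fl,0,d['cx']],[0,fl,d['cy']],[0,0,1]]); return K,np.array(d['rvec']),np.array(d['tvec'])
def ray(f,u,v,z):
    K,r,t=cam(f); R=cv2.Rodrigues(r)[0]; o=-R.T@t; d=R.T@np.linalg.solve(K,[u,v,1]); return o+d*(z-o[2])/d[2]
def proj(f,p):
    K,r,t=cam(f); return cv2.projectPoints(np.array(p,float).reshape(-1,1,3),r,t,K,None)[0].reshape(-1,2)
E
python3 - <<'E'
from h import *
for n in('scene','side','wrist'): shot(n,n+'0')
s=monitor.read_state(); print(s)
import h
for n in('scene0','side0','wrist0'):
    K,r,t=h.cam(n);print(n,-cv2.Rodrigues(r)[0].T@t)
E
```

```text
{'clock': 0.15, 'joint_positions': array([-1.31251487,  0.61569026, -0.01261362,  1.42454867,  0.008094  ,
        1.10339301, -0.04041386]), 'dq': array([ 0.00016247, -0.00077064,  0.00126875, -0.00372265, -0.00053892,
        0.00287065, -0.00041352]), 'tau': array([ 9.15204346e-04, -4.69656837e+01,  2.59577204e-01, -1.71250391e+01,
        9.99201002e-03,  7.12617839e-03,  1.16835714e-06]), 'ee_pos': array([0.18243588, 0.62325752, 0.23040277]), 'orientation': array([-3.13960329e+00,  1.44334634e-05,  2.85685638e+00]), 'ft_force': array([ 0.85053625, -1.03034103,  0.30015427]), 'moment': array([-0.03178376,  0.02905195,  0.07822035]), 'grip_force': 0.0, 'width': 0.08520896789410994}
scene0 [1.52991687 0.53924777 1.08223468]
side0 [ 0.09822876 -0.56103517  0.84015697]
wrist0 [0.11308505 0.64338606 0.37335873]
```

View pics/scene0.png

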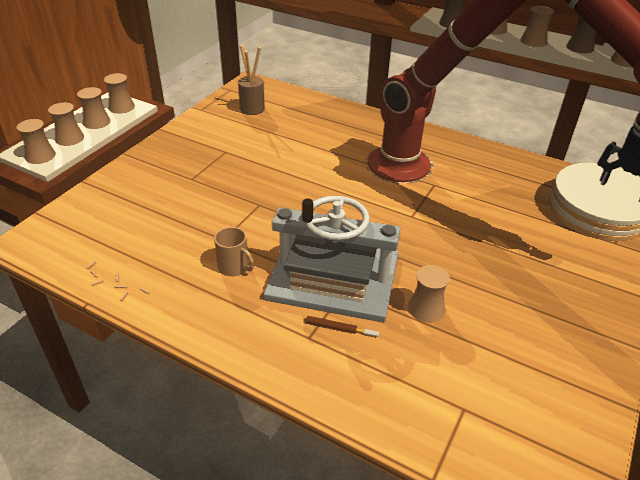

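View pics/side0.png

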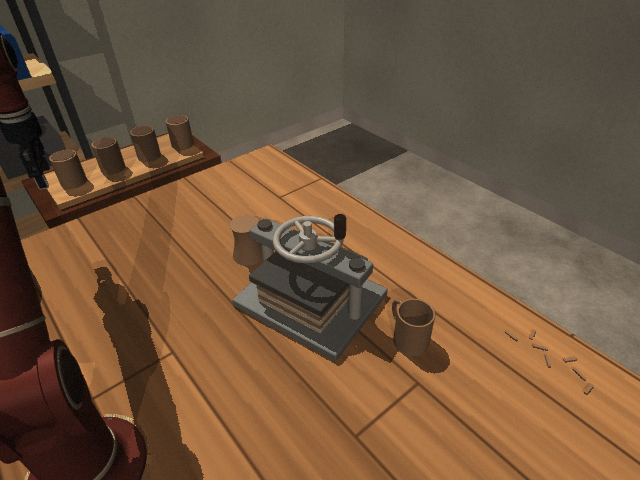

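```bash
python3 - <<'E'
from h import *
a=cv2.imread('pics/scene0.png')[180:270,260:410]; b=cv2.imread('pics/side0.png')[200:290,240:390]
cv2.imwrite('pics/crop0.png',np.vstack([cv2.resize(x,None,fx=3.3,fy=3.3,interpolation=2) for x in(a,b)]))
for n,h,s in(('scene0',(308,201),(338,204)),('side0',(341,218),(308,225))):
    print(n,ray(n,*h,.262),ray(n,*s,.243))
print(ray('scene0',337,214,.214))
E
```

```text
scene0 [0.61058526 0.01438768 0.262     ] [0.56397387 0.06668293 0.243     ]
side0 [0.61142359 0.00819147 0.262     ] [0.55884874 0.05417996 0.243     ]
[0.56492448 0.06592145 0.214     ]
```

View pics/crop0.png

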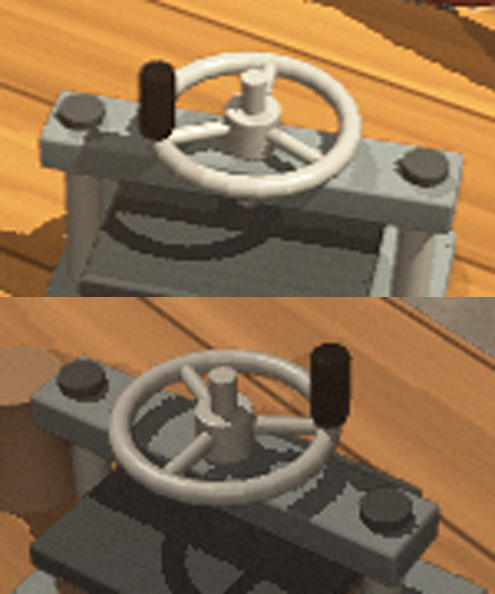

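```bash
python3 - <<'E'
from h import *
from scipy.optimize import least_squares
S=lambda u,v:(260+u/3.3,180+v/3.3); D=lambda u,v:(240+u/3.3,200+(v-297)/3.3)
obs={'scene0':dict(h=S(158,66),s=S(254,74),n=[S(82,104),S(426,160)],ext=[None,S(360,122)[0],S(250,52)[1],S(250,197)[1]]),
'side0':dict(h=D(330,351),s=D(223,374),n=[D(386,497),D(83,370)],ext=[D(110,420)[0],None,D(220,349)[1],D(220,503)[1]])}
a=np.linspace(0,2*np.pi,120);b=np.linspace(0,2*np.pi,24);A,B=np.meshgrid(a,b)
T=np.stack([(.07+.008*np.cos(B))*np.cos(A),(.07+.008*np.cos(B))*np.sin(A),.2+.008*np.sin(B)],-1).reshape(-1,3)
def res(p,full=False):
    c=np.array([p[0],p[1],0]);o=[]
    for i,(n,q) in enumerate(obs.items()):
        off=p[4+2*i:6+2*i]
        y=np.array([-np.sin(p[3]),np.cos(p[3]),0])
        P=[c+[.07*np.cos(p[2]),.07*np.sin(p[2]),.262],c+[0,0,.243],c-.125*y+[0,0,.19],c+.125*y+[0,0,.19]]
        e=proj(n,P)+off-np.array([q['h'],q['s'],*q['n']]);o+=list(e.ravel())
        t=proj(n,c+T)+off; m=[t[:,0].min(),t[:,0].max(),t[:,1].min(),t[:,1].max()]
        o+=[x-y for x,y in zip(m,q['ext']) if y is not None]
    return np.array(o+list(p[4:]/1.))
r=least_squares(res,[.563,.06,-.8,0,0,0,0,0]);print(r.x,np.round(r.fun,1))
c=r.x;print('handle',c[0]+.07*np.cos(c[2]),c[1]+.07*np.sin(c[2]))
print('mug',ray('scene0',231,237,.1),'blank',ray('scene0',433,276,.11))
E
```

```text
[ 0.56291979  0.06256224 -0.7873845   0.28726237  0.30719678 -0.85954964
  0.54140618 -0.26893717] [-0.5  0.3 -0.  -0.1 -0.3  0.4 -0.1  0.2  0.6 -0.5  0.5  0.4  0.2  0.
 -1.2  0.2  1.3 -0.5  0.3 -0.6 -0.8  0.5  0.3 -0.9  0.5 -0.3]
handle 0.6123188523158261 0.012966539787800671
mug [ 0.65364394 -0.18104609  0.1       ] blank [0.53710384 0.30720449 0.11      ]
```

Request:
jog_arm:
  increments:
    - {"z":-0.8,"twist":-0.8,"gripper":1}
    - {"z":-0.8,"twist":-0.8,"gripper":1}
    - {"z":-0.8,"twist":-0.8,"gripper":1}
    - {"z":-0.8,"twist":-0.86,"gripper":1}
    - {"gripper":1}

```text
schema error: expected keys x, y, z, twist, gripper
```

Request:
jog_arm:
  increments:
    - {"x":-0.6,"y":-0.9,"gripper":1}
    - {"x":-0.6,"y":-0.9,"gripper":1}
    - {"x":-0.6,"y":-0.9,"gripper":1}
    - {"x":-0.6,"y":-0.9,"gripper":1}
    - {"x":-0.6,"y":-0.9,"gripper":1}

```text
schema error: expected keys x, y, z, twist, gripper
```

Request:
jog_arm:
  increments:
    - {"x":-0.6,"y":-0.9,"gripper":1}
    - {"x":-0.6,"y":-0.9,"gripper":1}
    - {"x":-0.6,"y":-0.9,"gripper":1}
    - {"x":-0.6,"y":-0.9,"gripper":1}
    - {"x":-0.6,"y":-0.9,"gripper":1}

```text
schema error: expected keys x, y, z, twist, gripper
```

All keys are required.

Request:
jog_arm:
  increments:
    - {"x":0,"y":0,"z":-0.8,"twist":-0.8,"gripper":1}
    - {"x":0,"y":0,"z":-0.8,"twist":-0.8,"gripper":1}
    - {"x":0,"y":0,"z":-0.8,"twist":-0.8,"gripper":1}
    - {"x":0,"y":0,"z":-0.8,"twist":-0.86,"gripper":1}
    - {"x":0,"y":0,"z":0,"twist":0,"gripper":1}

```text
clock: 0.65
ee_pos: [0.183, 0.6251, 0.3142]
orientation: [3.136, 0.001, 3.141]
ft_force: [0.8, 0.5, 0.2]
width: 0.0122
grip_force: 0.0
```

Request:
jog_arm:
  increments:
    - {"x":-0.6,"y":-0.9,"z":0,"twist":0,"gripper":1}
    - {"x":-0.6,"y":-0.9,"z":0,"twist":0,"gripper":1}
    - {"x":-0.6,"y":-0.9,"z":0,"twist":0,"gripper":1}
    - {"x":-0.6,"y":-0.9,"z":0,"twist":0,"gripper":1}
    - {"x":-0.6,"y":-0.9,"z":0,"twist":0,"gripper":1}

```text
clock: 1.15
ee_pos: [0.2578, 0.5096, 0.3097]
orientation: [-3.139, -0.001, 3.139]
ft_force: [-1.3, -0.3, 0.3]
width: -0.0003
grip_force: 0.0
```

Request:
jog_arm:
  increments:
    - {"x":-0.6,"y":-0.9,"z":0,"twist":0,"gripper":1}
    - {"x":-0.6,"y":-0.9,"z":0,"twist":0,"gripper":1}
    - {"x":-0.6,"y":-0.9,"z":0,"twist":0,"gripper":1}
    - {"x":-0.6,"y":-0.9,"z":0,"twist":0,"gripper":1}
    - {"x":-0.6,"y":-0.9,"z":0,"twist":0,"gripper":1}

```text
clock: 1.65
ee_pos: [0.3326, 0.3971, 0.3099]
orientation: [-3.14, -0.002, 3.139]
ft_force: [-0.8, 0.6, -0.0]
width: 0.0002
grip_force: 0.0
```

Request:
jog_arm:
  increments:
    - {"x":-0.6,"y":-1,"z":0,"twist":0,"gripper":1}
    - {"x":-0.6,"y":-1,"z":0,"twist":0,"gripper":1}
    - {"x":-0.6,"y":-1,"z":0,"twist":0,"gripper":1}
    - {"x":-0.6,"y":-1,"z":0,"twist":0,"gripper":1}
    - {"x":-0.6,"y":-1,"z":0,"twist":0,"gripper":1}

```text
clock: 2.15
ee_pos: [0.4073, 0.2722, 0.31]
orientation: [-3.14, -0.002, 3.139]
ft_force: [0.6, -0.0, 0.5]
width: 0.0005
grip_force: 0.0
```

Request:
jog_arm:
  increments:
    - {"x":-0.6,"y":-1,"z":0,"twist":0,"gripper":1}
    - {"x":-0.6,"y":-1,"z":0,"twist":0,"gripper":1}
    - {"x":-0.6,"y":-1,"z":0,"twist":0,"gripper":1}
    - {"x":-0.6,"y":-1,"z":0,"twist":0,"gripper":1}
    - {"x":-0.6,"y":-1,"z":0,"twist":0,"gripper":1}

```text
clock: 2.65
ee_pos: [0.4822, 0.1474, 0.3099]
orientation: [-3.141, -0.002, 3.139]
ft_force: [0.1, -0.3, -0.3]
width: 0.0
grip_force: 0.0
```

Request:
jog_arm:
  increments:
    - {"x":-0.6,"y":-1,"z":0,"twist":0,"gripper":1}
    - {"x":-0.6,"y":-1,"z":0,"twist":0,"gripper":1}
    - {"x":-0.6,"y":-1,"z":0,"twist":0,"gripper":1}
    - {"x":-0.6,"y":-1,"z":0,"twist":0,"gripper":1}
    - {"x":-0.6,"y":-1,"z":0,"twist":0,"gripper":1}

```text
clock: 3.15
ee_pos: [0.5572, 0.0226, 0.3098]
orientation: [-3.141, -0.003, 3.139]
ft_force: [0.1, 0.3, -0.1]
width: -0.0001
grip_force: 0.0
```

Request:
jog_arm:
  increments:
    - {"x":-0.3,"y":-0.5,"z":0,"twist":0,"gripper":1}
    - {"x":-0.2,"y":-0.5,"z":0,"twist":0,"gripper":1}
    - {"x":0,"y":0,"z":0,"twist":0,"gripper":1}
    - {"x":0,"y":0,"z":0,"twist":0,"gripper":1}
    - {"x":0,"y":0,"z":0,"twist":0,"gripper":1}

```text
clock: 3.65
ee_pos: [0.5695, 0.0006, 0.3113]
orientation: [3.14, -0.0, -3.139]
ft_force: [-0.3, -0.0, 0.2]
width: 0.0003
grip_force: 0.0
```

```bash
python3 - <<'E'
from h import *
for n in('scene','side'): shot(n,n+'1')
s=monitor.read_state(); print(s['ee_pos'],s['orientation'],s['joint_positions'])
a=cv2.imread('pics/scene1.png')[120:270,240:440]; b=cv2.imread('pics/side1.png')[130:280,220:420]
cv2.imwrite('pics/crop1.png',np.hstack([cv2.resize(x,(400,300),interpolation=2) for x in(a,b)]))
E
```

```text
[5.69605507e-01 1.83937733e-04 3.11468579e-01] [ 3.14082782e+00 -2.86760793e-05 -3.13970720e+00] [-0.11879467  0.42154338  0.12335638  1.54026439 -0.05523317  1.18318528
  1.58743654]
```

View pics/crop1.png

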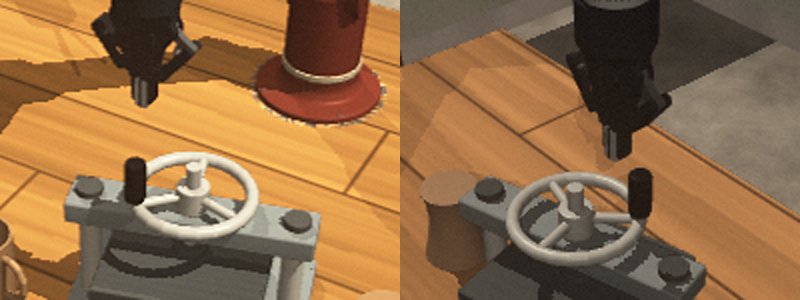

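Request:
jog_arm:
  increments:
    - {"x":0,"y":-0.3,"z":0.6,"twist":0,"gripper":1}
    - {"x":0,"y":0,"z":0.6,"twist":0,"gripper":1}
    - {"x":0,"y":0,"z":0.8,"twist":0,"gripper":1}
    - {"x":0,"y":0,"z":0.6,"twist":0,"gripper":1}
    - {"x":0,"y":0,"z":0.4,"twist":0,"gripper":1}

```text
clock: 4.25
ee_pos: [0.5693, -0.008, 0.2353]
orientation: [3.141, -0.002, -3.141]
ft_force: [0.3, -0.1, -0.0]
width: 0.0001
grip_force: 0.0
```

```bash
python3 - <<'E'
from h import *
s=monitor.read_state(); p=s['ee_pos'];print(p,s['ft_force'])
C=np.array([.563,.0625]);d=p[:2]-C;a0=np.degrees(np.arctan2(d[1],d[0]));print(a0,np.hypot(*d))
a=a0+np.r_[np.arange(1,6)*3,15+np.arange(1,56)*6]
P=C+.07*np.c_[np.cos(np.radians(a)),np.sin(np.radians(a))]
U=np.round((P-p[:2])/.025*[-1,1],2);D=np.diff(np.vstack([[0,0],U]),axis=0)
for i in range(0,60,5):print(round(a[i+4],1),np.round(D[i:i+5],2).tolist())
E
```

```text
[ 0.56928765 -0.00796597  0.23526108] [ 0.30874964 -0.07417553 -0.0096935 ]
-84.90102247347386 0.07074593489857535
-69.9 [[-0.14, 0.05], [-0.15, 0.02], [-0.14, 0.03], [-0.14, 0.04], [-0.14, 0.05]]
-39.9 [[-0.27, 0.11], [-0.26, 0.15], [-0.24, 0.17], [-0.22, 0.19], [-0.2, 0.21]]
-9.9 [[-0.17, 0.24], [-0.15, 0.25], [-0.13, 0.26], [-0.09, 0.28], [-0.07, 0.29]]
20.1 [[-0.03, 0.29], [-0.01, 0.29], [0.03, 0.29], [0.06, 0.29], [0.08, 0.28]]
50.1 [[0.12, 0.27], [0.14, 0.26], [0.17, 0.24], [0.19, 0.22], [0.22, 0.2]]
80.1 [[0.23, 0.17], [0.25, 0.15], [0.27, 0.13], [0.27, 0.09], [0.29, 0.07]]
110.1 [[0.29, 0.03], [0.29, 0.01], [0.3, -0.03], [0.28, -0.06], [0.28, -0.08]]
140.1 [[0.27, -0.12], [0.26, -0.14], [0.24, -0.17], [0.22, -0.19], [0.2, -0.22]]
170.1 [[0.18, -0.23], [0.15, -0.25], [0.12, -0.27], [0.09, -0.27], [0.07, -0.29]]
200.1 [[0.04, -0.29], [0.0, -0.29], [-0.03, -0.3], [-0.05, -0.28], [-0.09, -0.28]]
230.1 [[-0.11, -0.27], [-0.15, -0.26], [-0.17, -0.24], [-0.19, -0.22], [-0.21, -0.2]]
260.1 [[-0.24, -0.18], [-0.25, -0.15], [-0.26, -0.12], [-0.28, -0.09], [-0.29, -0.07]]
```

Request:
jog_arm:
  increments:
    - {"x":-0.14,"y":0.05,"z":0,"twist":0,"gripper":1}
    - {"x":-0.15,"y":0.02,"z":0,"twist":0,"gripper":1}
    - {"x":-0.14,"y":0.03,"z":0,"twist":0,"gripper":1}
    - {"x":-0.14,"y":0.04,"z":0,"twist":0,"gripper":1}
    - {"x":-0.14,"y":0.05,"z":0,"twist":0,"gripper":1}

```text
clock: 4.75
ee_pos: [0.5883, -0.004, 0.2368]
orientation: [3.142, 0.001, 3.141]
ft_force: [0.2, -0.3, 0.6]
width: 0.0002
grip_force: 0.0
```

Request:
jog_arm:
  increments:
    - {"x":-0.27,"y":0.11,"z":0,"twist":0,"gripper":1}
    - {"x":-0.26,"y":0.15,"z":0,"twist":0,"gripper":1}
    - {"x":-0.24,"y":0.17,"z":0,"twist":0,"gripper":1}
    - {"x":-0.22,"y":0.19,"z":0,"twist":0,"gripper":1}
    - {"x":-0.2,"y":0.21,"z":0,"twist":0,"gripper":1}

```text
clock: 5.25
ee_pos: [0.6151, 0.0162, 0.2354]
orientation: [-3.14, -0.007, 3.141]
ft_force: [-4.6, -0.4, -0.0]
width: -0.0004
grip_force: 2.0
```

```bash
python3 - <<'E'
from h import *
for n in('scene','side'): shot(n,n+'2')
s=monitor.read_state(); print(s['ee_pos'],s['ft_force'])
a=cv2.imread('pics/scene2.png')[120:270,240:440]; b=cv2.imread('pics/side2.png')[130:280,220:420]
cv2.imwrite('pics/crop2.png',np.hstack([cv2.resize(x,(400,300),interpolation=2) for x in(a,b)]))
E
```

```text
[0.61697244 0.01728122 0.23555006] [-0.92948828 -0.92312528 -0.14954254]
```

View pics/crop2.png

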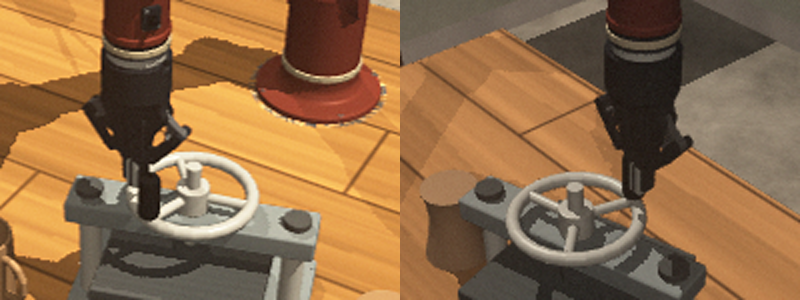

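The handle (left view, about (150,195)) has moved on, ahead of the tip, with under 5 N of force. I'll carry on round.

Request:
jog_arm:
  increments:
    - {"x":-0.17,"y":0.24,"z":0,"twist":0,"gripper":1}
    - {"x":-0.15,"y":0.25,"z":0,"twist":0,"gripper":1}
    - {"x":-0.13,"y":0.26,"z":0,"twist":0,"gripper":1}
    - {"x":-0.09,"y":0.28,"z":0,"twist":0,"gripper":1}
    - {"x":-0.07,"y":0.29,"z":0,"twist":0,"gripper":1}

```text
clock: 5.85
ee_pos: [0.6327, 0.0495, 0.2362]
orientation: [-3.14, -0.001, 3.141]
ft_force: [-3.0, -4.5, -0.2]
width: 0.0001
grip_force: 2.1
```

Request:
jog_arm:
  increments:
    - {"x":-0.03,"y":0.29,"z":0,"twist":0,"gripper":1}
    - {"x":-0.01,"y":0.29,"z":0,"twist":0,"gripper":1}
    - {"x":0.03,"y":0.29,"z":0,"twist":0,"gripper":1}
    - {"x":0.06,"y":0.29,"z":0,"twist":0,"gripper":1}
    - {"x":0.08,"y":0.28,"z":0,"twist":0,"gripper":1}

```text
clock: 6.35
ee_pos: [0.6305, 0.086, 0.2365]
orientation: [-3.141, 0.003, 3.141]
ft_force: [1.1, -3.5, -0.3]
width: -0.0001
grip_force: 1.7
```

Request:
jog_arm:
  increments:
    - {"x":0.12,"y":0.27,"z":0,"twist":0,"gripper":1}
    - {"x":0.14,"y":0.26,"z":0,"twist":0,"gripper":1}
    - {"x":0.17,"y":0.24,"z":0,"twist":0,"gripper":1}
    - {"x":0.19,"y":0.22,"z":0,"twist":0,"gripper":1}
    - {"x":0.22,"y":0.2,"z":0,"twist":0,"gripper":1}

```text
clock: 6.85
ee_pos: [0.6084, 0.1151, 0.2366]
orientation: [-3.14, 0.001, 3.141]
ft_force: [2.9, -4.0, 0.1]
width: 0.0003
grip_force: 2.0
```

Request:
jog_arm:
  increments:
    - {"x":0.23,"y":0.17,"z":0,"twist":0,"gripper":1}
    - {"x":0.25,"y":0.15,"z":0,"twist":0,"gripper":1}
    - {"x":0.27,"y":0.13,"z":0,"twist":0,"gripper":1}
    - {"x":0.27,"y":0.09,"z":0,"twist":0,"gripper":1}
    - {"x":0.29,"y":0.07,"z":0,"twist":0,"gripper":1}

```text
clock: 7.35
ee_pos: [0.5756, 0.1312, 0.2365]
orientation: [3.141, 0.001, -3.141]
ft_force: [4.3, -2.9, -1.4]
width: 0.0001
grip_force: 2.0
```

Request:
jog_arm:
  increments:
    - {"x":0.29,"y":0.03,"z":0,"twist":0,"gripper":1}
    - {"x":0.29,"y":0.01,"z":0,"twist":0,"gripper":1}
    - {"x":0.3,"y":-0.03,"z":0,"twist":0,"gripper":1}
    - {"x":0.28,"y":-0.06,"z":0,"twist":0,"gripper":1}
    - {"x":0.28,"y":-0.08,"z":0,"twist":0,"gripper":1}

```text
clock: 7.85
ee_pos: [0.5412, 0.1266, 0.2371]
orientation: [-3.141, 0.005, 3.14]
ft_force: [6.4, -2.2, 1.2]
width: -0.0004
grip_force: 2.7
```

Request:
jog_arm:
  increments:
    - {"x":0.27,"y":-0.12,"z":0,"twist":0,"gripper":1}
    - {"x":0.26,"y":-0.14,"z":0,"twist":0,"gripper":1}
    - {"x":0.24,"y":-0.17,"z":0,"twist":0,"gripper":1}
    - {"x":0.22,"y":-0.19,"z":0,"twist":0,"gripper":1}
    - {"x":0.2,"y":-0.22,"z":0,"twist":0,"gripper":1}

```text
clock: 8.35
ee_pos: [0.5136, 0.1071, 0.2376]
orientation: [3.14, 0.01, -3.141]
ft_force: [9.7, -0.5, -1.4]
width: 0.0001
grip_force: 4.2
```

Request:
jog_arm:
  increments:
    - {"x":0.18,"y":-0.23,"z":0,"twist":0,"gripper":1}
    - {"x":0.15,"y":-0.25,"z":0,"twist":0,"gripper":1}
    - {"x":0.12,"y":-0.27,"z":0,"twist":0,"gripper":1}
    - {"x":0.09,"y":-0.27,"z":0,"twist":0,"gripper":1}
    - {"x":0.07,"y":-0.29,"z":0,"twist":0,"gripper":1}

```text
clock: 8.85
ee_pos: [0.4941, 0.0755, 0.2364]
orientation: [3.139, -0.0, -3.14]
ft_force: [4.4, 4.2, 0.4]
width: 0.0002
grip_force: 2.1
```

Request:
jog_arm:
  increments:
    - {"x":0.04,"y":-0.29,"z":0,"twist":0,"gripper":1}
    - {"x":0,"y":-0.29,"z":0,"twist":0,"gripper":1}
    - {"x":-0.03,"y":-0.3,"z":0,"twist":0,"gripper":1}
    - {"x":-0.05,"y":-0.28,"z":0,"twist":0,"gripper":1}
    - {"x":-0.09,"y":-0.28,"z":0,"twist":0,"gripper":1}

```text
clock: 9.35
ee_pos: [0.4967, 0.0393, 0.2358]
orientation: [3.139, -0.003, -3.14]
ft_force: [0.4, 4.5, 0.5]
width: -0.0001
grip_force: 2.0
```

Request:
jog_arm:
  increments:
    - {"x":-0.11,"y":-0.27,"z":0,"twist":0,"gripper":1}
    - {"x":-0.15,"y":-0.26,"z":0,"twist":0,"gripper":1}
    - {"x":-0.17,"y":-0.24,"z":0,"twist":0,"gripper":1}
    - {"x":-0.19,"y":-0.22,"z":0,"twist":0,"gripper":1}
    - {"x":-0.21,"y":-0.2,"z":0,"twist":0,"gripper":1}

```text
clock: 9.85
ee_pos: [0.5179, 0.0081, 0.2356]
orientation: [3.141, -0.003, -3.142]
ft_force: [-2.7, 5.2, -2.1]
width: -0.0002
grip_force: 2.0
```

Request:
jog_arm:
  increments:
    - {"x":-0.24,"y":-0.18,"z":0,"twist":0,"gripper":1}
    - {"x":-0.25,"y":-0.15,"z":0,"twist":0,"gripper":1}
    - {"x":-0.26,"y":-0.12,"z":0,"twist":0,"gripper":1}
    - {"x":-0.28,"y":-0.09,"z":0,"twist":0,"gripper":1}
    - {"x":-0.29,"y":-0.07,"z":0,"twist":0,"gripper":1}

```text
clock: 10.35
ee_pos: [0.5516, -0.0076, 0.2361]
orientation: [-3.142, -0.002, 3.141]
ft_force: [-4.5, 3.6, 0.2]
width: 0.0002
grip_force: 2.1
```

```bash
python3 - <<'E'
from h import *
for n in('scene','side'): shot(n,n+'3')
s=monitor.read_state(); print(s['ee_pos'],s['ft_force'])
a=cv2.imread('pics/scene3.png')[120:270,240:440]; b=cv2.imread('pics/side3.png')[130:280,220:420]
cv2.imwrite('pics/crop3.png',np.hstack([cv2.resize(x,(400,300),interpolation=2) for x in(a,b)]))
E
```

```text
[ 0.55360617 -0.00837802  0.23646456] [-0.3481532   0.36109497 -0.09853017]
```

View pics/crop3.png

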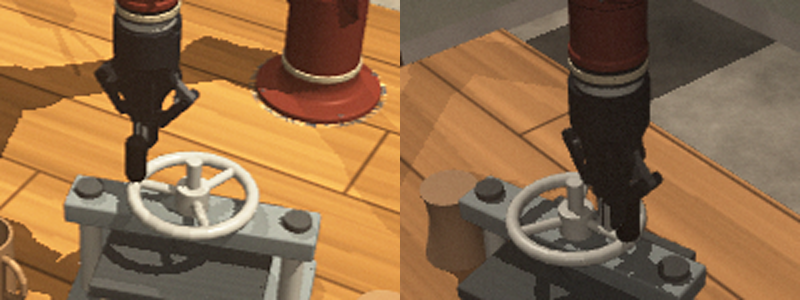

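```bash
python3 - <<'E'
from h import *
q=ray('scene3',240+136/2,120+138/2,.269)[:2];C=np.array([.563,.0625]);print(q,np.degrees(np.arctan2(*(q-C)[::-1])))
p=np.array([.5536,-.0084])
a=-97.6+np.cumsum([3,4,4,4,3,3,2,2,1,1])
P=C+.07*np.c_[np.cos(np.radians(a)),np.sin(np.radians(a))]
U=np.round((P-p)/.025*[-1,1],2);print(a[-1],np.diff(np.vstack([[0,0],U]),axis=0).round(2).tolist())
E
```

```text
[ 0.57987603 -0.00346163] -75.64893433638196
-70.6 [[-0.15, 0.05], [-0.2, -0.01], [-0.19, 0.0], [-0.2, 0.02], [-0.14, 0.02], [-0.14, 0.03], [-0.1, 0.03], [-0.09, 0.02], [-0.05, 0.02], [-0.05, 0.01]]
```

Request:
jog_arm:
  increments:
    - {"x":-0.15,"y":0,"z":0,"twist":0,"gripper":1}
    - {"x":-0.2,"y":0.02,"z":0,"twist":0,"gripper":1}
    - {"x":-0.19,"y":0.02,"z":0,"twist":0,"gripper":1}
    - {"x":-0.2,"y":0.02,"z":0,"twist":0,"gripper":1}
    - {"x":-0.14,"y":0.02,"z":0,"twist":0,"gripper":1}

```text
clock: 10.95
ee_pos: [0.574, -0.0043, 0.2365]
orientation: [3.14, -0.0, -3.141]
ft_force: [-5.0, 2.2, 2.0]
width: -0.0002
grip_force: 2.6
```

Request:
jog_arm:
  increments:
    - {"x":-0.14,"y":0.03,"z":0,"twist":0,"gripper":1}
    - {"x":-0.1,"y":0.03,"z":0,"twist":0,"gripper":1}
    - {"x":-0.09,"y":0.03,"z":0,"twist":0,"gripper":1}
    - {"x":-0.05,"y":0.02,"z":0,"twist":0,"gripper":1}
    - {"x":-0.05,"y":0.02,"z":0,"twist":0,"gripper":1}

```text
clock: 11.45
ee_pos: [0.584, -0.001, 0.2362]
orientation: [3.141, -0.002, -3.141]
ft_force: [-5.1, 1.9, 1.5]
width: 0.0002
grip_force: 2.4
```

```bash
python3 - <<'E'
from h import *
for n in('scene','side'): shot(n,n+'4')
s=monitor.read_state(); print(s['ee_pos'],s['ft_force'])
print(proj('scene4',[.6123,.013,.270]),proj('side4',[.6123,.013,.270]))
a=cv2.imread('pics/scene4.png')[170:245,270:370]; b=cv2.imread('pics/side4.png')[190:265,270:370]
cv2.imwrite('pics/crop4.png',np.hstack([cv2.resize(x,(400,300),interpolation=2) for x in(a,b)]))
E
```

```text
[ 0.58438071 -0.00108934  0.23619199] [-4.58710322  1.87002964  1.31311599]
[[307.10546792 198.37149979]] [[339.83525823 213.72612651]]
```

View pics/crop4.png

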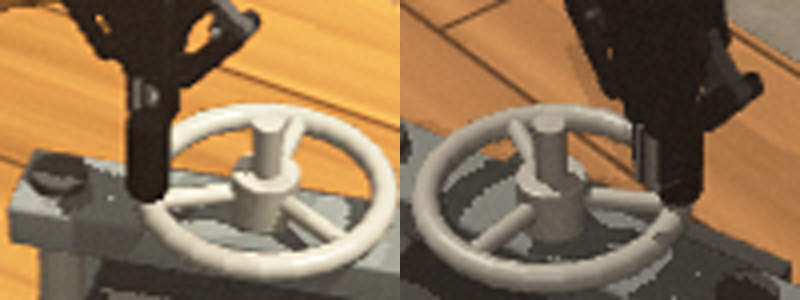

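Request:
jog_arm:
  increments:
    - {"x":0.3,"y":-0.1,"z":0,"twist":0,"gripper":1}
    - {"x":0.5,"y":-0.1,"z":0,"twist":0,"gripper":1}
    - {"x":0,"y":0,"z":-0.8,"twist":0,"gripper":1}
    - {"x":0,"y":0,"z":-0.9,"twist":0,"gripper":1}
    - {"x":0,"y":0,"z":-0.9,"twist":0,"gripper":1}

```text
clock: 12.05
ee_pos: [0.5659, -0.0081, 0.3027]
orientation: [-3.14, 0.005, 3.14]
ft_force: [-0.8, -0.8, -0.4]
width: 0.0002
grip_force: 0.0
```

Request:
jog_arm:
  increments:
    - {"x":0,"y":0,"z":-0.8,"twist":0,"gripper":1}
    - {"x":0,"y":0,"z":-0.8,"twist":0,"gripper":1}
    - {"x":0,"y":0,"z":0,"twist":0,"gripper":1}
    - {"x":0,"y":0,"z":0,"twist":0,"gripper":1}
    - {"x":0,"y":0,"z":0,"twist":0,"gripper":1}

```text
clock: 12.55
ee_pos: [0.5643, -0.0074, 0.3403]
orientation: [-3.141, -0.001, 3.141]
ft_force: [-0.6, 0.4, -0.1]
width: -0.0002
grip_force: 0.0
```

```bash
python3 - <<'E'
from h import *
for n in('scene','side'): shot(n,n+'5')
s=monitor.read_state(); print(s['ee_pos'],s['ft_force'])
a=cv2.imread('pics/scene5.png')[180:270,260:410]; b=cv2.imread('pics/side5.png')[200:290,240:390]
cv2.imwrite('pics/crop5.png',np.vstack([cv2.resize(x,None,fx=3.3,fy=3.3,interpolation=2) for x in(a,b)]))
E
```

```text
[ 0.56414331 -0.00716472  0.34017246] [-0.66488375  0.29073992  0.10505634]
```

View pics/crop5.png

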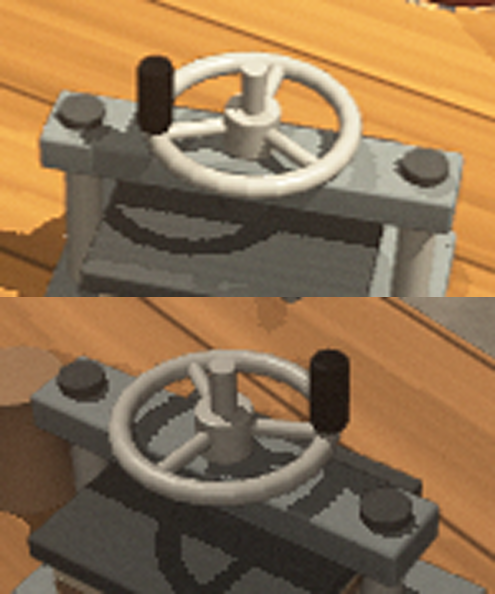

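```bash
python3 - <<'E'
from h import *
S=lambda u,v:(260+u/3.3,180+v/3.3); D=lambda u,v:(240+u/3.3,200+(v-297)/3.3)
print(ray('scene0',*S(158,66),.262)-ray('scene5',*S(156,61),.262), ray('side0',*D(330,351),.262)-ray('side5',*D(330,357),.262))
E
```

```text
[0.00412569 0.0039684  0.        ] [0.00419542 0.0047559  0.        ]
```

Both views show the handle about 6 mm short of where it started, against 18 mm allowed. It is standing still and the fingers are well clear, so I'm handing in.

```bash
python3 -c "
from rig import workorder;print(workorder.job_done())"
```

```text
the job is handed in; nothing more can be done
None
```

I pushed the hand wheel one full turn anticlockwise with closed fingertips, never gripping it, and handed the job in. The handle stopped about 6 mm from its start (18 mm allowed), push readings stayed under about 11 N, and the fingers are clear. I steered well clear of the mug, clay blank and trimming tool but did not re-measure them, and the hand-in gave no verdict.

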